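# Weigh the interlocked seasoning tub

## Task

Check how much seasoning is left in the middle tub of the row under the heat lamp: pinch its brittle grip fin lightly, draw it straight up until its side ribs are clear of the two neighbouring tubs, leaving those where they are and not knocking the lamp or the tray, then set it down gently, upright and centred, on the plate of the weighing stand. The plate is left at a different height every time, so feel for it and let the tub go only once it bears on the plate; leave the other things on the counter alone.

Things in the scene. Friction and masses are not known exactly. Their poses are not given: they have to be found in the camera images.
- tub_center (a point): Middle tub of three alike, the one to weigh: white plastic box with steel lid, 90 (own x) x 60 (own y) x 78 mm high, 0.25 to 0.5 kg, with a black grip fin upright on the lid. This point is on its vertical axis 60 mm above its underside (half-way up tub and fin together); z up.
- tub_fin (a point): Middle of that tub's grip fin, 99 mm above the tub's underside: 44 mm long (x), 12 mm thick (y), 42 mm high (z). Grip it across its thickness, the tool leaning in the fin's plane. Brittle: each finger may press with up to 15 N; 6 to 10 N is enough to carry it.
- tub: The same tub; origin at the centre of its underside. On each y side a T rib (5 to 50 mm above the underside) stands in a T groove, 50 mm high and open at the top, of the neighbour, with 2 mm play: it leaves only straight upwards and is clear after rising 45 mm. Rubbing on a neighbour with over 12 N breaks the ribs.
- tub_left_center (a point): Neighbouring tub on the +y side: same size, lid and fin, 0.8 kg, standing loose 76 mm beside the middle tub; point 60 mm above its underside. Must stay where it is.
- tub_right_center (a point): Neighbouring tub on the -y side, likewise.
- tub_left: The +y neighbour; origin at the centre of its underside.
- tub_right: The -y neighbour; origin at the centre of its underside.
- station: Fixed aluminium warming tray, 300 x 270 mm, rim 20 mm high, floor 6 mm above the counter: the three tubs in a row along its y axis and, behind them (+x), fried balls and the heat lamp. Origin on the counter under the middle tub; z up. The tray reaches from x = -70 to +230 mm; the lamp's bent pipe (top 435 mm up) stands at x = +222 mm.
- lamp (a point): Centre of the heat lamp's rim, 300 mm above the counter, 58 mm behind (+x) the middle tub's axis: a dark round hood of radius 70 mm, 88 mm high, overhanging the middle fin by 12 mm. It stops an upright gripper: come in leaning 25 to 40 degrees from vertical, fingers pointing forward (tray's +x) and down, the gripper's body away from the lamp.
- tub_place (a point): Point on the tray floor, 6 mm above the counter, in the middle of the middle tub's place; axes as the tray's.
- stand: Weighing stand: grey foot 160 x 140 x 22 mm, column, round steel plate of radius 72 mm. Origin on the counter under the plate's centre. The column stays at whatever height it was left (not reported): the plate's top lies 85 to 156 mm above the counter. The plate is sprung: it yields 1 mm for every 1.5 N, at most 12 mm. Put nothing on it with over 14 N.
- shaker: Green glass shaker, radius 26, height 100 mm, standing about 145 mm behind (+x) the stand's centre; origin at the centre of its underside. Leave alone.
- pepper: Amber glass shaker, radius 24, height 90 mm, in the middle of the counter; origin at the centre of its underside. Leave alone.
- cupstack: White paper cup, radius 40, height 85 mm, beyond the middle of the counter; origin at the centre of its underside. Leave alone.
- skimmer: Wooden-handled spoon, 260 mm, lying to the robot's right; origin under its middle. Leave alone.
Things that resemble listed ones, but are neither listed nor needed, are in the scene too. What is shaped like the tub but green is not meant. What is shaped like the stand but red is not meant.

How it is judged:
By the outcome, as a careful person would: the job done as asked, in the order asked, and still so for the second after the job is handed in, with the robot touching nothing.
It also fails if it takes over 64 s, if anything falls off the work surface, if the arm or the gripper's body presses on something with over 40 N, if the wrist force passes 120 N, or if a joint passes its speed limit or range.

## Robot

A 6-joint arm with a two-finger parallel gripper is mounted at the origin on the work surface. World frame = base frame: x ahead of the robot, y to its left, z up, the work surface at z = 0. Lengths are in m, angles in rad, forces in N, time in s.
With the tool pointing down it reaches from about 0.325 to 0.9 m from the base axis. Payload 6.1 kg.
Tool frame: the origin (TCP) lies midway between the tips of the shut fingers; the grasp point (between the pads) lies 19 mm behind it; x points along the fingers, y is the direction in which the jaws open and shut, and the axes are right-handed (so a half turn about x gives the same grasp; the last joint's range is limited). The gripper opens to 85 mm and grips with 20 to 120 N. Pads are 22 mm wide; open, the fingers measure 114 mm over their backs; the gripper's body (76 mm by 85 mm) begins 54 mm behind the grasp point. The pads swing forward as they close: fully open they stand 13 mm farther back than shut.
Start: joints at [1.017, 0.22, 1.526, -0, 1.395, -0.126], TCP at [0.259, 0.569, 0.231] pointing down, gripper open.
Joint ranges: [-2.98, 2.98], [-0.91, 2.08], [0.09, 2.57], [-1.24, 4.39], [0.2, 2.65], [-2.68, 2.68]. Speed limits (rad/s): [2.57, 2.57, 3.01, 3.14, 3.14, 3.14].

## Interface

Orientations are given as [roll, pitch, yaw] about the fixed x, y, z axes, in that order (R = Rz(yaw) Ry(pitch) Rx(roll)).
In Python, from plant import movep, move_l, set_joints, gripper_to, hold, inverse_kinematics, observe, get_image, get_calibration, Unreachable, job_done gives the robot as it stands. Calls block until the motion is done:
- movep(position, orientation): joint-space move of the TCP to a pose.
- move_l(position, feed=0.15, rotation=None, max_force=None): straight line of the TCP; rotation=None keeps the orientation; feed is the mean speed in m/s. With max_force (N) it stops when the force on the tool has changed by that much, and returns True; else False.
- set_joints(angles): joint-space move.
- gripper_to(opening, f_grip=None): finger opening in m; f_grip is the grip in N (None keeps the last); returns when the fingers have stopped.
- hold(seconds).
- inverse_kinematics(position, orientation): joint angles nearest the present ones, or None.
- observe(): the state.
- get_image(name): name is "scene" or "top" or "wrist"; returns (picture, depth): 420x560x3 uint8, red, green, blue; 420x560 float32, m along the optical axis (not along the pixel's ray), 0 where there is no reading.
- get_calibration(name): a dict with "intrinsics" (3x3 intrinsics, pixels), "world_from_camera" (4x4, takes a point from camera to world coordinates). Camera axes: x right, y down, z forward; pixel columns grow to the right and rows downward; lengths in m; the calibration is good to about 2 mm. A picture is of the moment at which its call begins: read the wrist's pose just before it. get_calibration takes no time and is no camera call; for the wrist camera it gives the pose at the moment of the call.
A pose or a line that the arm cannot do raises Unreachable and nothing moves.
- job_done(): hands the job in, once; it reports no verdict.
The state is a dict: "time_s": time; "q": joint angles; "joint_velocities": joint speeds; "joint_torque": joint torques, N m; "eef_pos": TCP position; "tcp_rot": TCP orientation; "ft_force": force on the tool from outside, world axes, zero at the start; "torque": the same for the moment, N m; "opening": finger opening in m.
Only numpy, scipy, OpenCV 4.12 (cv2) and the standard library are available. Lean on these libraries where they do the work, as an engineer would, in place of code of your own. Each camera call takes 0.05 s, during which the arm holds its last target.

## Working session

There is one attempt and no reset: what is moved stays moved. The work goes in short steps, each a Python script; the robot and the scene stay as the last script left them, time stands still between calls to the robot, and variables do not carry over. Pictures are saved under pics/ and viewed, and the job is handed in when it is done.

```bash
ls; mkdir -p pics; python3 - <<'E'
from plant import *
import cv2,numpy as np
print(observe())
for n in ("scene","top","wrist"):
    c=get_calibration(n)
    im,d=get_image(n); cv2.imwrite(f"pics/{n}0.png",im[:,:,::-1]); np.save(f"pics/{n}0.npy",d)
    np.savez(f"pics/{n}0c.npz",K=c["intrinsics"],T=c["world_from_camera"]); print(n,np.round(c["world_from_camera"],3).tolist(),c["intrinsics"][0])
E
```

```text
pics
{'time_s': 0.0, 'q': array([ 1.01689782e+00,  2.21220476e-01,  1.52764239e+00,  8.00410684e-06,
        1.39470879e+00, -1.26088252e-01]), 'joint_velocities': array([-9.43762624e-04,  4.95878067e-04, -9.92215455e-04,  8.74543899e-04,
       -1.24091032e-03,  1.35208108e-05]), 'joint_torque': array([-5.21655438e-04, -4.96916342e+01, -3.89392126e+01, -3.15334701e-04,
        1.14121891e-02,  2.62493080e-05]), 'eef_pos': array([0.25896442, 0.56814241, 0.2301862 ]), 'tcp_rot': array([-1.70086511,  1.5688173 , -2.12867677]), 'ft_force': array([-0.34022985,  0.03901428, -0.15700493]), 'torque': array([0.00765317, 0.01220135, 0.0016323 ]), 'opening': 0.08513120027357354}
scene [[-0.816, 0.456, -0.356, 0.921], [0.578, 0.647, -0.497, 0.483], [0.003, -0.611, -0.791, 1.084], [0.0, 0.0, 0.0, 1.0]] [409.61101573   0.         277.29648681]
top [[0.02, -0.981, 0.192, 0.277], [-0.999, -0.025, -0.022, -0.058], [0.026, -0.192, -0.981, 1.379], [0.0, 0.0, 0.0, 1.0]] [497.54559678   0.         278.55934522]
wrist [[0.413, 0.861, 0.297, 0.181], [0.911, -0.39, -0.137, 0.603], [-0.002, 0.327, -0.945, 0.373], [0.0, 0.0, 0.0, 1.0]] [364.45777605   0.         270.90840434]
```

View pics/scene0.png

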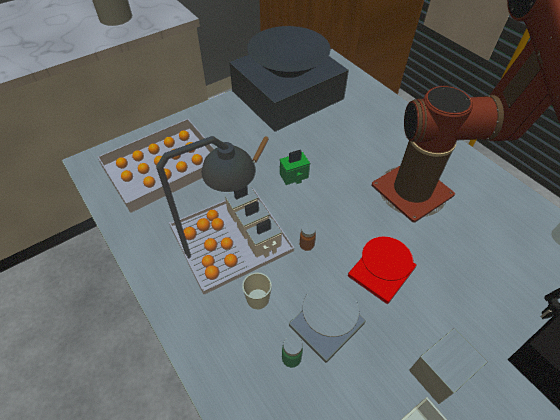

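View pics/top0.png

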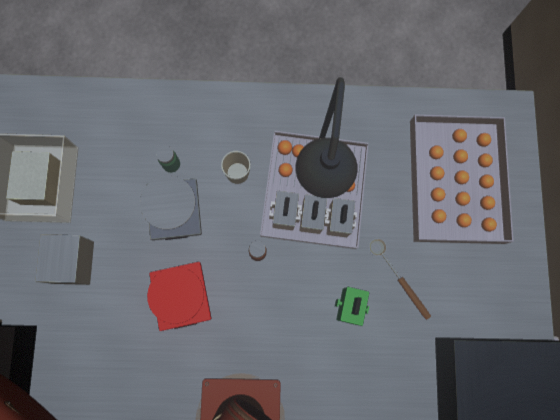

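View pics/wrist0.png

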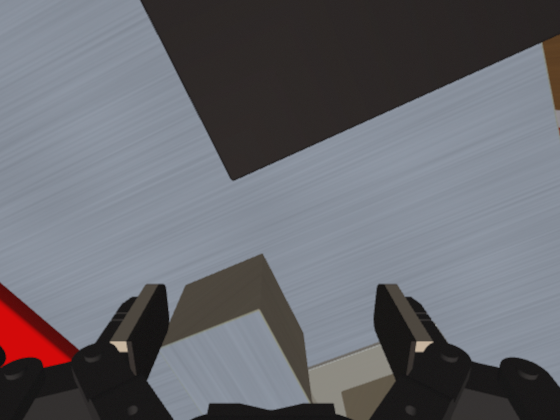

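The top view shows three white tubs at (286,210), (315,212) and (343,215), next to the lamp hood at (326,167). The grey stand's plate is at (168,203). 
Things that could be mistaken for the target:
- **Tubs:** the left and right neighbours at (286,210) and (343,215), and the green one at (354,306). I choose the middle tub at (315,212).
- **Stands:** the red one at (178,295). I choose the grey one at (168,203).

Next is a close crop to check both choices.

```bash
python3 - <<'E'
import cv2,numpy as np
im=cv2.imread("pics/top0.png")
a=cv2.resize(im[170:250,255:375],None,fx=6,fy=6,interpolation=cv2.INTER_CUBIC); cv2.imwrite("pics/top0_tubs.png",a)
a=cv2.resize(im[140:250,130:220],None,fx=5,fy=5,interpolation=cv2.INTER_CUBIC); cv2.imwrite("pics/top0_stand.png",a)
E
cat >h.py <<'E'
import numpy as np,cv2
def load(n):
    z=np.load(f"pics/{n}c.npz"); return z["K"],z["T"],np.load(f"pics/{n}.npy")
def px(n,u,v,z=None):
    K,T,d=load(n)
    r=np.linalg.inv(K)@[u,v,1]
    if z is None: 
        p=r*d[int(round(v)),int(round(u))]; return T[:3,:3]@p+T[:3,3]
    r=T[:3,:3]@r; return T[:3,3]+r*(z-T[2,3])/r[2]
def cloud(n):
    K,T,d=load(n); v,u=np.mgrid[:d.shape[0],:d.shape[1]]
    p=np.stack([u,v,np.ones_like(u)],-1)@np.linalg.inv(K).T*d[...,None]
    return p@T[:3,:3].T+T[:3,3]
E
```

```text
(no output)
```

View pics/top0_tubs.png

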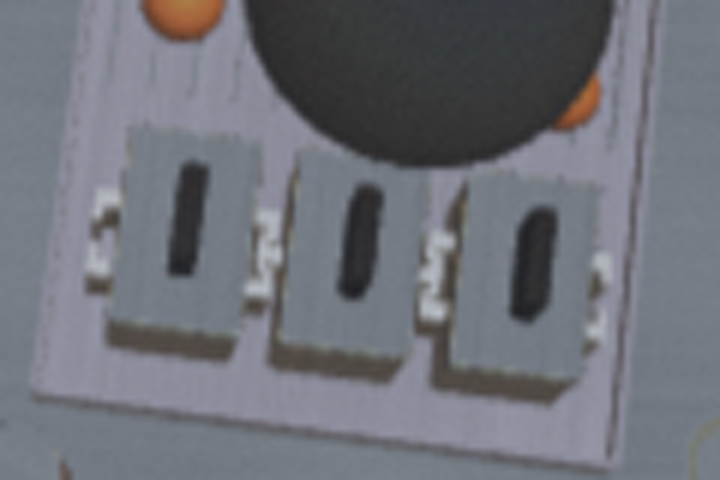

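View pics/top0_stand.png

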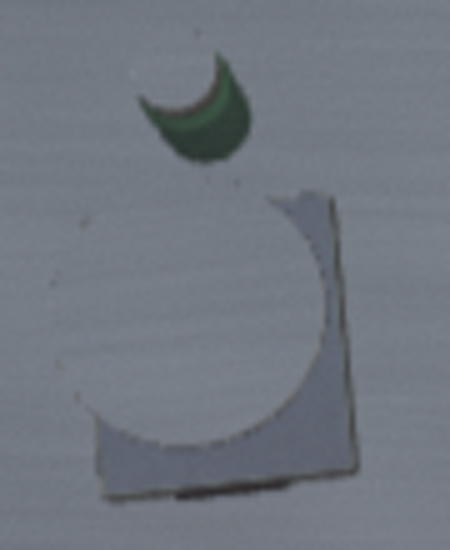

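The crop confirms the choice. The middle white tub's fin is centred near crop (360,240), with its T ribs engaged on both sides and the hood edge just above it at crop y≈165. The grey foot and its round plate are also clear. Next I fit the geometry from the depth data.

```bash
python3 - <<'E'
from h import *
for n in("top0","scene0"):
    P=cloud(n); ok=load(n)[2]>0
    c=px("top0",315,212)
    x,y,z=P[...,0],P[...,1],P[...,2]
    print(n)
    # lids
    box=ok&(abs(x-c[0])<.15)&(abs(y-c[1])<.18)
    lid=box&(abs(z-.084)<.004)
    m=lid.astype(np.uint8); k,L=cv2.connectedComponents(m)
    for i in range(1,k):
        q=P[L==i]
        if len(q)>80: print("lid",len(q),cv2.minAreaRect(q[:,:2].astype(np.float32)),np.median(q[:,2]))
    fin=box&(z>.1)&(z<.14)
    k,L=cv2.connectedComponents(fin.astype(np.uint8))
    for i in range(1,k):
        q=P[L==i]
        if len(q)>15:
            t=q[q[:,2]>q[:,2].max()-.01]; print("fin",len(q),cv2.minAreaRect(t[:,:2].astype(np.float32)),q[:,2].max())
    lamp=box&(z>.28)&(z<.42)
    q=P[lamp]
    if len(q): print("lamp",q.min(0),q.max(0))
    s=px("top0",168,203); print("plate pix",s)
    pl=ok&(np.hypot(x-s[0],y-s[1])<.1)&(abs(z-s[2])<.006)
    q=P[pl][:,:2].astype(np.float32); print("plate",len(q),cv2.minEnclosingCircle(q),np.median(P[pl][:,2]))
    ft=ok&(np.hypot(x-s[0],y-s[1])<.14)&(abs(z-.022)<.005)
    q=P[ft][:,:2].astype(np.float32); print("foot",len(q),cv2.minAreaRect(q))
    tr=ok&(abs(x-c[0])<.3)&(abs(y-c[1])<.25)&(abs(z-.02)<.003)
E
```

```text
top0
lid 567 ((0.5506049990653992, -0.10430503636598587), (0.059764083474874496, 0.08992743492126465), 83.7107925415039) 0.08410180049201288
lid 531 ((0.5424880385398865, -0.179855614900589), (0.060117319226264954, 0.09022272378206253), 83.89479064941406) 0.08385349155256594
lid 536 ((0.5345874428749084, -0.25508660078048706), (0.05987861379981041, 0.09044859558343887), 84.33287811279297) 0.08403714025117637
fin 85 ((0.5504158139228821, -0.1044858768582344), (0.011673304252326488, 0.043075259774923325), 83.09086608886719) 0.13147707364171346
fin 95 ((0.5430753827095032, -0.17985135316848755), (0.01154756173491478, 0.04276696592569351), 82.69335174560547) 0.1326237436900426
fin 102 ((0.5346425771713257, -0.2552192211151123), (0.011862152256071568, 0.04357185587286949), 80.804931640625) 0.13091871149317513
lamp [ 0.53027083 -0.25561343  0.29950985] [ 0.66174461 -0.1179926   0.41909641]
plate pix [0.55032225 0.20201419 0.1079628 ]
plate 1947 ((0.5545095801353455, 0.2054353952407837), 0.07193206995725632) 0.10508572597777777
foot 826 ((0.579371452331543, 0.20846214890480042), (0.21584260
[... 499 characters left out ...]
02157593), (0.007825983688235283, 0.043699413537979126), 82.22264862060547) 0.1273313963305175
fin 113 ((0.5431650280952454, -0.17776404321193695), (0.01571783982217312, 0.04415144771337509), 80.97372436523438) 0.1292160763746958
fin 117 ((0.5508345365524292, -0.10344310849905014), (0.012498917989432812, 0.04416252300143242), 87.48838806152344) 0.1291902951246361
lamp [ 0.53602118 -0.24059553  0.29702697] [ 0.68249211 -0.11580147  0.41955121]
plate pix [0.55032225 0.20201419 0.1079628 ]
plate 2075 ((0.5548418760299683, 0.2060670703649521), 0.0719403550028801) 0.10437733803827642
foot 1128 ((0.5729891061782837, 0.2349025011062622), (0.13725757598876953, 0.2067803144454956), 57.66044616699219)
```

```bash
python3 - <<'E'
from plant import *
from h import *
o=ori(30); X,Y=ax(); tub=np.array([.5427,-.1797,.111])
p=observe()["eef_pos"]; move_l(p+[0,0,.1],feed=.2)
movep(tcp(tub-.12*X+[0,0,.09],o),o)
gripper_to(.045,20)
s=observe();print(s["time_s"],s["eef_pos"],s["tcp_rot"],s["ft_force"],s["opening"])
for n in("wrist","scene"):
    c=get_calibration(n); im,d=get_image(n); cv2.imwrite(f"pics/{n}1.png",im[:,:,::-1]); np.save(f"pics/{n}1.npy",d)
    np.savez(f"pics/{n}1c.npz",K=c["intrinsics"],T=c["world_from_camera"])
P=cloud("wrist1");x,y,z=P[...,0],P[...,1],P[...,2]; ok=load("wrist1")[2]>0
box=ok&(abs(x-tub[0])<.1)&(abs(y-tub[1])<.12)
for nm,m in(("lid",box&(abs(z-.084)<.004)),("fin",box&(z>.1)&(z<.14))):
    k,L=cv2.connectedComponents(m.astype(np.uint8))
    for i in range(1,k):
        q=P[L==i]
        if len(q)>80:
            t=q if nm=="lid" else q[q[:,2]>.115]
            print(nm,len(q),cv2.minAreaRect(t[:,:2].astype(np.float32)),q[:,2].max())
E
```

```text
3.975 [ 0.43285035 -0.1679989   0.184533  ] [ 6.83639458e-05  1.04724205e+00 -1.05288223e-01] [0.26128266 0.8214421  0.08853862] 0.045428042805529804
lid 3754 ((0.5319747924804688, -0.25737670063972473), (0.05996409058570862, 0.09044410288333893), 83.94264221191406) 0.08796396656967459
lid 4043 ((0.5406798720359802, -0.18211260437965393), (0.059996526688337326, 0.09247196465730667), 83.7791748046875) 0.08799331015053163
lid 3764 ((0.5483160018920898, -0.10674414038658142), (0.05985673516988754, 0.09174425899982452), 83.99872589111328) 0.08794965830636856
fin 1116 ((0.5308358669281006, -0.2567322552204132), (0.011804183013737202, 0.042393386363983154), 85.11090087890625) 0.1270939814408826
fin 835 ((0.539057731628418, -0.18181414902210236), (0.011617870070040226, 0.04231225326657295), 83.07721710205078) 0.12719495687982046
fin 1035 ((0.5461329221725464, -0.10671605169773102), (0.012546486221253872, 0.0411260649561882), 82.60636138916016) 0.12714075997666174
```

View pics/wrist1.png

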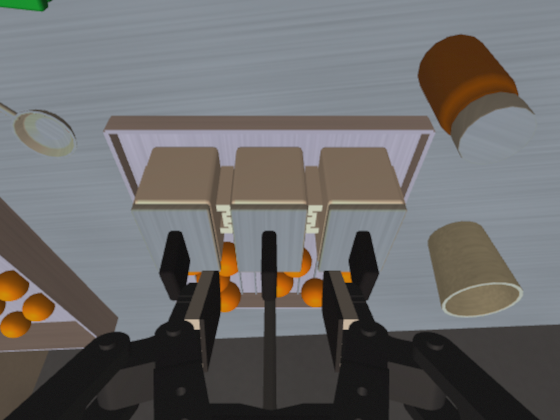

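View pics/scene1.png

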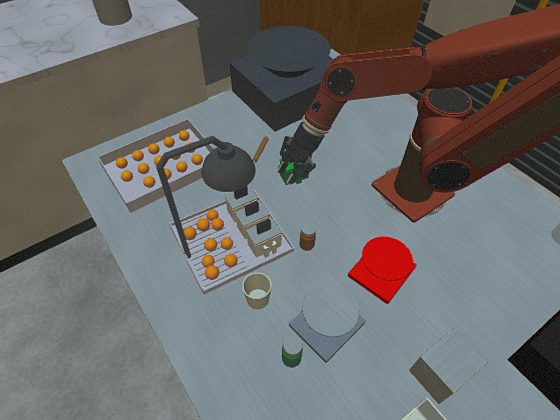

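The wrist view shows the middle fin at about (269,265), with the finger pads either side at about (208,300) and (335,300). The wrist fit differs from the fixed cameras by about 2 mm in y, so I'll use the fingers as seen in the wrist image to calibrate the camera.

```bash
python3 - <<'E'
from plant import *
from h import *
s=observe(); M=R.from_euler('xyz',s["tcp_rot"]).as_matrix()
P=cloud("wrist1"); ok=load("wrist1")[2]>0
Q=(P-s["eef_pos"])@M
m=ok&(Q[...,0]>-.045)&(Q[...,0]<.004)&(abs(Q[...,1])<.07)&(abs(Q[...,2])<.03)
print(m.sum())
for lo,hi in((-.04,-.03),(-.03,-.02),(-.02,-.012)):
    b=m&(Q[...,0]>lo)&(Q[...,0]<hi); y=Q[b][:,1]
    if len(y): print(lo,"inner",y[y<0].max() if (y<0).any() else None,y[y>0].min() if (y>0).any() else None,"outer",y.min(),y.max(), Q[b][:,2].min(),Q[b][:,2].max())
# fin & lids in tool frame
for c in((.5407,-.1821),(.5427,-.1797)): print(((np.array([*c,.105])-s["eef_pos"])@M))
im=cv2.imread("pics/wrist1.png"); cv2.imwrite("pics/wrist1c.png",cv2.resize(im[190:390,170:370],None,fx=3,fy=3,interpolation=cv2.INTER_CUBIC))
E
```

```text
5665
-0.04 inner -0.023101291222133745 0.021338580655782424 outer -0.03722533794028533 0.03517090606321745 -0.012244499051786357 0.011744007116273322
-0.03 inner -0.02316688203617108 0.021335765345787516 outer -0.03706761761992104 0.035250043021243016 -0.012157859340716882 0.011335864221879237
-0.02 inner -0.023210631435996873 0.021364205657288835 outer -0.03697893119381283 0.035319169025710855 -0.012047699724064515 0.011451243361080467
[ 0.1232558  -0.00261453  0.05443965]
[ 1.24123872e-01 -1.72571365e-05  5.59431879e-02]
```

View pics/wrist1c.png

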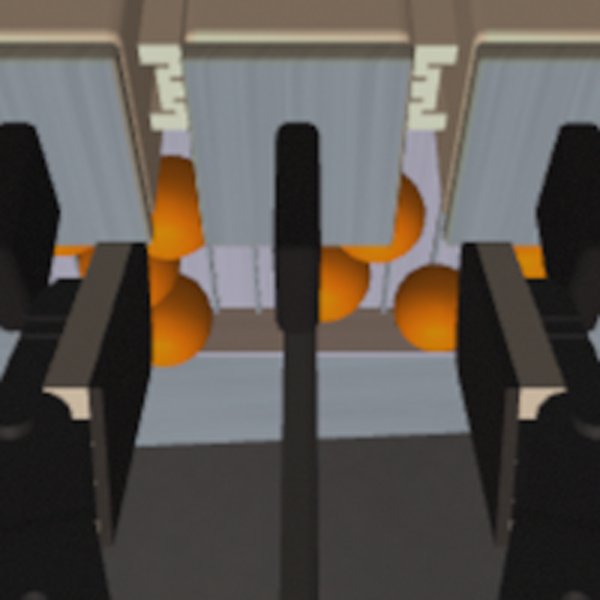

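```bash
python3 - <<'E'
from plant import *
from h import *
o=ori(30); X,Y=ax(); tub=np.array([.5418,-.1797,.111])-.0015*Y
move_l(tcp(tub-.045*X+[0,0,.035],o),feed=.1)
s=observe();print(s["time_s"],s["eef_pos"],s["ft_force"],s["opening"])
n="wrist";c=get_calibration(n); im,d=get_image(n); cv2.imwrite(f"pics/{n}2.png",im[:,:,::-1]); np.save(f"pics/{n}2.npy",d)
np.savez(f"pics/{n}2c.npz",K=c["intrinsics"],T=c["world_from_camera"])
P=cloud("wrist2");M=R.from_euler('xyz',s["tcp_rot"]).as_matrix();Q=(P-s["eef_pos"])@M; ok=d>0
b=ok&(Q[...,0]>-.04)&(Q[...,0]<-.012)&(abs(Q[...,1])<.07)&(abs(Q[...,2])<.03);y=Q[b][:,1]
print("fingers",y[y<-.01].max(),y[y>.01].min())
z=P[...,2];box=ok&(abs(P[...,0]-tub[0])<.07)&(abs(P[...,1]-tub[1])<.03)
f=box&(z>.092)&(z<.124); print("fin rel tool y",np.percentile(Q[f][:,1],[1,50,99]),np.percentile(Q[f][:,0],[1,99]))
l=box&(abs(z-.084)<.003); print("lid",cv2.minAreaRect(P[l][:,:2].astype(np.float32)))
E
```

```text
5.15 [ 0.50626915 -0.17748281  0.12973536] [ 0.10548811 -0.31610767 -0.5317892 ] 0.04513838592592356
fingers -0.02314587750948081 0.021184822260140644
fin rel tool y [-0.00687893 -0.00121686  0.00491705] [0.01187518 0.03899608]
lid ((0.5408304333686829, -0.18203938007354736), (0.05995003134012222, 0.09198819845914841), 84.47128295898438)
```

View pics/wrist2.png

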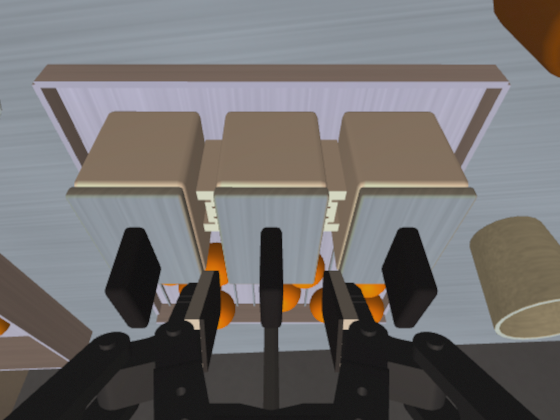

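The fin is at tool y = -1.0 mm and the finger midpoint at -1.0 mm, so the gripper is centred. I'll go in and close in small steps, watching the force.

```bash
python3 - <<'E'
from plant import *
from h import *
o=ori(30); X,Y=ax(); tub=np.array([.5418,-.1797,.111])-.0015*Y
hit=move_l(tcp(tub,o),feed=.05,max_force=4)
s=observe();print(hit,s["time_s"],s["eef_pos"]-tcp(tub,o),s["ft_force"],s["opening"])
hold(.3); f0=observe()["ft_force"]; print(f0)
for a in (.020,.016,.0145,.0135,.0128,.0122,.0116):
    gripper_to(a,20); s=observe(); f=s["ft_force"]-f0; print(a,round(s["opening"],5),"dF tub y",round(f@Y,2),np.round(f,2),round(s["time_s"],2))
    if s["opening"]-a>.0006: break
E
```

```text
False 6.4917 [ 5.79042332e-06 -7.51813374e-05  2.34881020e-04] [0.39620632 0.51616057 0.73187774] 0.045157953148631635
[-0.44786913  0.49196929  0.19555675]
0.02 0.02005 dF tub y -1.2 [ 0.42 -1.25 -0.95] 7.16
0.016 0.01593 dF tub y -0.1 [ 1.53 -0.27 -0.67] 7.38
0.0145 0.0143 dF tub y -0.89 [ 0.46 -0.95  0.48] 7.59
0.0135 0.01362 dF tub y 0.31 [1.29 0.18 0.23] 7.81
0.0128 0.01276 dF tub y -0.46 [ 0.38 -0.5   0.39] 8.03
0.0122 0.0121 dF tub y -0.23 [ 0.34 -0.27  0.08] 8.24
0.0116 0.01215 dF tub y -0.5 [-0.39 -0.46  0.43] 8.46
```

```bash
cat >>h.py <<'E'
def avgF(obs,hold,n=12):
    a=[]
    for _ in range(n): hold(.02); a.append(obs()["ft_force"])
    return np.mean(a,0)
E
python3 - <<'E'
from plant import *
from h import *
f0=avgF(observe,hold); p=observe()["eef_pos"]
print(f0)
move_l(p+[0,0,.004],feed=.015)
f=avgF(observe,hold); s=observe(); print(f-f0,s["eef_pos"]-p,s["opening"],s["time_s"])
im,d=get_image("wrist"); c=get_calibration("wrist"); n="wrist3";cv2.imwrite(f"pics/{n}.png",im[:,:,::-1]); np.save(f"pics/{n}.npy",d)
np.savez(f"pics/{n}c.npz",K=c["intrinsics"],T=c["world_from_camera"])
P=cloud(n); 
for k,c in(("R",(.5325,-.257)),("M",(.5408,-.182)),("L",(.5485,-.1065))):
    X,Y=ax(); g=(P-[*c,0]); b=(d>0)&(abs(g@X+.03)<.012)&(abs(g@Y)<.02)&(abs(P[...,2]-.085)<.015)
    print(k,b.sum(),np.median(P[b][:,2]))
E
```

```text
[-0.90814944 -0.63968632  0.75607427]
[-0.33743138 -1.1076252  -5.64251213] [-0.00026258  0.00014231  0.00365742] 0.012361422386917217 9.275
R 5171 0.08438945860135122
M 4909 0.08805742140766785
L 5132 0.08445801184879972
```

The middle lid rose 3.7 mm, the same as the arm, and the neighbours stayed at 84.4 mm. Fz shows the weight, so the light grip holds. Lifting on straight up.

```bash
python3 - <<'E'
from plant import *
from h import *
p=observe()["eef_pos"]
for dz in (.015,.03,.045,.058):
    hit=move_l(p+[0,0,dz],feed=.04,max_force=5)
    s=observe(); print(dz,hit,s["eef_pos"]-p,np.round(s["ft_force"],2),round(s["opening"],5),s["time_s"])
    if hit: break
print(avgF(observe,hold))
n="wrist4";c=get_calibration("wrist"); im,d=get_image("wrist"); cv2.imwrite(f"pics/{n}.png",im[:,:,::-1]); np.save(f"pics/{n}.npy",d)
np.savez(f"pics/{n}c.npz",K=c["intrinsics"],T=c["world_from_camera"])
P=cloud(n);X,Y=ax()
for k,c,z0 in(("R",(.5325,-.257),.084),("M",(.5408,-.182),.084+observe()["eef_pos"][2]-.0945),("L",(.5485,-.1065),.084)):
    g=(P-[*c,0]); b=(d>0)&(abs(g@X)<.06)&(abs(g@Y)<.036)&(abs(P[...,2]-z0)<.005)
    print(k,b.sum(),np.median(P[b][:,2]),cv2.minAreaRect(P[b][:,:2].astype(np.float32)))
E
```

```text
0.015 False [4.19066238e-04 2.51662289e-05 1.57347473e-02] [-0.81 -0.69 -4.08] 0.01171 9.8417
0.03 False [2.39405222e-04 2.40830081e-05 3.04503087e-02] [-0.04  0.19 -3.68] 0.01185 10.3667
0.045 False [0.00015919 0.00011235 0.04537362] [-0.16  0.01 -4.77] 0.01187 10.8917
0.058 False [ 0.00020612 -0.00013633  0.05850585] [-0.35  0.34 -4.23] 0.0116 11.3667
[-0.05152574 -0.09494364 -4.20568059]
R 10819 0.08414992129713611 ((0.5325009226799011, -0.2545616328716278), (0.0664987862110138, 0.09015443176031113), 83.96770477294922)
M 14149 0.1455500723378699 ((0.5391257405281067, -0.18185262382030487), (0.06040611490607262, 0.09005004167556763), 83.80565643310547)
L 10738 0.08420892070156796 ((0.5475754737854004, -0.10944011807441711), (0.06582603603601456, 0.08992701023817062), 83.53421020507812)
```

View pics/wrist4.png

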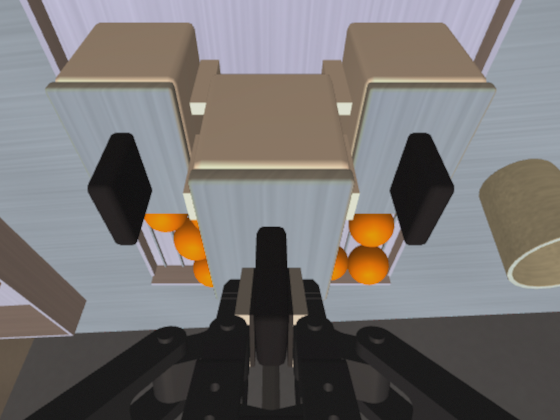

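Clear: the ribs are above the neighbours' grooves, the neighbours' lids are still at 84 mm, and the weight reads about 4.2 N. Next: pull out, raise, and cross to the stand.

```bash
python3 - <<'E'
from plant import *
from h import *
o=ori(30); X,Y=ax(); p=observe()["eef_pos"]
def rep(t):
    s=observe(); print(t,np.round(s["eef_pos"],4),np.round(s["ft_force"],2),round(s["opening"],5),round(s["time_s"],2))
print(move_l(p-.13*X,feed=.1,max_force=8)); rep("out")
p=p-.13*X; p[2]=tcp([0,0,.29],o)[2]
print(move_l(p,feed=.1)); rep("up")
q=tcp([.50,.2042+.0058,.29],o)
move_l(q,feed=.15); rep("over")
for n,f in(("wrist5","wrist"),("scene5","scene"),("top5","top")):
    c=get_calibration(f); im,d=get_image(f); cv2.imwrite(f"pics/{n}.png",im[:,:,::-1]); np.save(f"pics/{n}.npy",d)
    np.savez(f"pics/{n}c.npz",K=c["intrinsics"],T=c["world_from_camera"])
    P=cloud(n); b=(d>0)&(np.hypot(P[...,0]-.555,P[...,1]-.206)<.085)&(abs(P[...,2]-.105)<.006); 
    if b.sum()>50: print(n,b.sum(),np.median(P[b][:,2]),cv2.minEnclosingCircle(P[b][:,:2].astype(np.float32)))
E
```

```text
False
out [ 0.4217 -0.1684  0.1562] [-0.7  -0.49 -4.19] 0.01204 13.07
False
up [ 0.4211 -0.168   0.2725] [-0.51  0.54 -5.08] 0.01174 14.39
over [0.5094 0.2086 0.2736] [ 0.74 -0.35 -4.37] 0.01196 17.12
wrist5 4658 0.10469458217973321 ((0.5520742535591125, 0.20337580144405365), 0.07182406634092331)
scene5 2170 0.10413822569387604 ((0.5550939440727234, 0.20478001236915588), 0.07275642454624176)
top5 1277 0.1047708059560628 ((0.5556110739707947, 0.204572856426239), 0.07214654237031937)
```

View pics/wrist5.png

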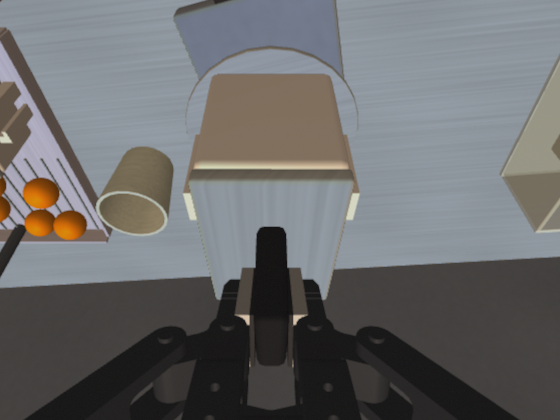

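View pics/scene5.png

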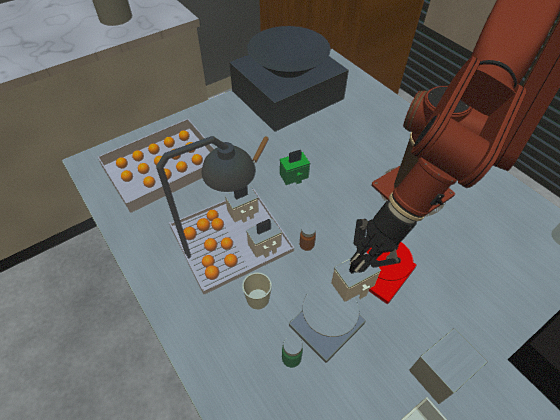

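Wrist view: the tub hangs level from the fin, with the plate rim visible behind it at about (270,50). In the scene view the tub is above the area beside the red plate and held clear of it. The plate centre agrees between cameras to about 2 mm. Now I'll move over the plate centre and feel downwards.

```bash
python3 - <<'E'
from plant import *
from h import *
o=ori(30)
def rep(t):
    s=observe(); print(t,np.round(s["eef_pos"],4),np.round(s["ft_force"],2),round(s["opening"],5),round(s["time_s"],2))
g=np.array([.554,.2044,.29])
move_l(tcp(g,o),feed=.08); rep("above")
g[2]=.268; move_l(tcp(g,o),feed=.05); rep("start feel")
f0=avgF(observe,hold); print(f0)
g[2]=.200; hit=move_l(tcp(g,o),feed=.015,max_force=2.2); rep(f"feel {hit}")
f=avgF(observe,hold); print(f-f0, "underside z", observe()["eef_pos"][2]-tcp([0,0,0],o)[2]-.105)
E
```

```text
above [0.5632 0.2033 0.2732] [ 0.1  -0.36 -4.56] 0.01189 18.1
start feel [0.5633 0.2034 0.2513] [ 0.42 -0.32 -4.68] 0.01175 18.69
[ 0.11160298 -0.00565949 -4.16417549]
feel True [0.563  0.2033 0.1904] [ 2.19  0.11 -1.08] 0.01198 22.34
[1.90848951 0.78185    4.43254824] underside z 0.10118692975939904
```

The plate is found: the full 4.3 N is borne and the underside is at about 101 mm, with the plate sprung down about 3 mm. I'll confirm the load once more and then open gently.

```bash
python3 - <<'E'
from plant import *
from h import *
o=ori(30)
p=observe()["eef_pos"]; move_l(p-[0,0,.0005],feed=.01)
f=avgF(observe,hold); print("loaded",f)
for a in(.0125,.014,.017,.022,.032,.045):
    gripper_to(a,20); s=observe(); print(a,round(s["opening"],5),np.round(s["ft_force"],2),round(s["time_s"],2))
n="wrist6";s=observe();c=get_calibration("wrist"); im,d=get_image("wrist"); cv2.imwrite(f"pics/{n}.png",im[:,:,::-1]); np.save(f"pics/{n}.npy",d)
np.savez(f"pics/{n}c.npz",K=c["intrinsics"],T=c["world_from_camera"])
E
```

```text
loaded [0.63471456 0.12205435 1.11676527]
0.0125 0.0125 [-0.67  0.14 -0.5 ] 23.23
0.014 0.01393 [ 1.02 -0.24  0.38] 23.45
0.017 0.01698 [-0.43 -0.35  0.08] 23.67
0.022 0.02204 [-0.8  -0.06 -0.66] 23.89
0.032 0.03192 [ 0.2  -0.89  1.42] 24.15
0.045 0.04476 [-0.95  0.27  1.11] 24.43
```

View pics/wrist6.png

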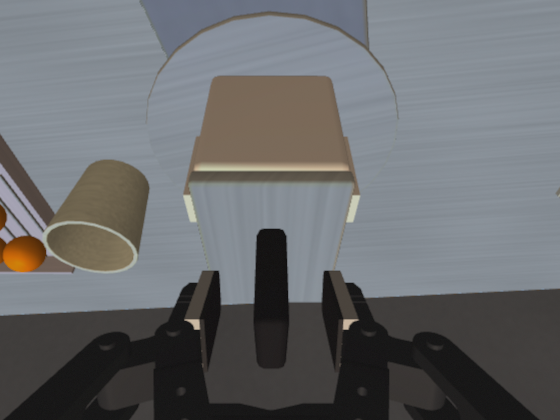

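The fingers are open on both sides of the fin at (272,300), and the tub stands upright on the plate. I'll withdraw along the tool axis and check with all cameras.

```bash
python3 - <<'E'
from plant import *
from h import *
s=observe(); M=R.from_euler('xyz',s["tcp_rot"]).as_matrix(); p=s["eef_pos"]
print(move_l(p-.09*M[:,0],feed=.08,max_force=5))
p=observe()["eef_pos"]; X,Y=ax(); move_l(p-.10*X+[0,0,.05],feed=.15)
s=observe(); print(s["time_s"],s["eef_pos"],s["ft_force"])
for n,f in(("wrist7","wrist"),("scene7","scene"),("top7","top")):
    c=get_calibration(f); im,d=get_image(f); cv2.imwrite(f"pics/{n}.png",im[:,:,::-1]); np.save(f"pics/{n}.npy",d)
    np.savez(f"pics/{n}c.npz",K=c["intrinsics"],T=c["world_from_camera"])
    P=cloud(n); ok=d>0; r=np.hypot(P[...,0]-.5547,P[...,1]-.2057)
    b=ok&(r<.085)&(abs(P[...,2]-.102)<.008)
    l=ok&(r<.085)&(abs(P[...,2]-.179)<.012)
    for nm,m in(("plate",b),("lid",l)):
        if m.sum()>100:
            q=P[m]; co=np.linalg.lstsq(np.c_[q[:,:2]-q[:,:2].mean(0),np.ones(len(q))],q[:,2],rcond=None)[0]
            print(n,nm,m.sum(),"z/slopes",np.round(co,4), cv2.minEnclosingCircle(q[:,:2].astype(np.float32)) if nm=="plate" else cv2.minAreaRect(q[:,:2].astype(np.float32)))
    for k,cc in(("R",(.5346,-.2551)),("L",(.5506,-.1043))):
        g=P-[*cc,0]; m=ok&(abs(g@X)<.06)&(abs(g@Y)<.036)&(abs(P[...,2]-.084)<.004)
        if m.sum()>100: print(n,k,cv2.minAreaRect(P[m][:,:2].astype(np.float32)))
E
```

```text
False
26.65 [0.41882049 0.2182399  0.31608843] [ 0.33049528 -0.327718    0.2012487 ]
wrist7 plate 5267 z/slopes [0.0021 0.0002 0.102 ] ((0.5523440837860107, 0.20353709161281586), 0.07214637100696564)
wrist7 lid 3772 z/slopes [ 0.0474 -0.0048  0.1788] ((0.5514059662818909, 0.20340459048748016), (0.0600169412791729, 0.09045364707708359), 84.10710144042969)
wrist7 L ((0.549197793006897, -0.09747582674026489), (0.04482455179095268, 0.09102626144886017), 83.16133117675781)
scene7 plate 1085 z/slopes [0.0021 0.0023 0.1015] ((0.5545085668563843, 0.20504339039325714), 0.07229796797037125)
scene7 lid 757 z/slopes [-0.0154 -0.0311  0.1788] ((0.5543087720870972, 0.20533598959445953), (0.06050984561443329, 0.09185802191495895), 84.45904541015625)
scene7 R ((0.5342724323272705, -0.25497472286224365), (0.06327611207962036, 0.09004917740821838), 83.75102233886719)
scene7 L ((0.5503894090652466, -0.10351361334323883), (0.06277768313884735, 0.08962330222129822), 83.6406021118164)
top7 plate 1106 z/slopes [0.0011 0.0007 0.1019] ((0.5548855066299438, 0.20587772130966187), 0.07247841358184814)
top7 lid 767 z/slopes [0.0094 0.0155 0.1795] ((0.554293155670166, 0.2048618644475937), (0.06148632988333702, 0.09095006436109543), 84.27980041503906)
top7 R ((0.5343716144561768, -0.2552375793457031), (0.06003198027610779, 0.09054245799779892), 83.14971160888672)
top7 L ((0.5504899621009827, -0.10424626618623734), (0.05975447967648506, 0.0899915024638176), 83.90086364746094)
```

View pics/scene7.png

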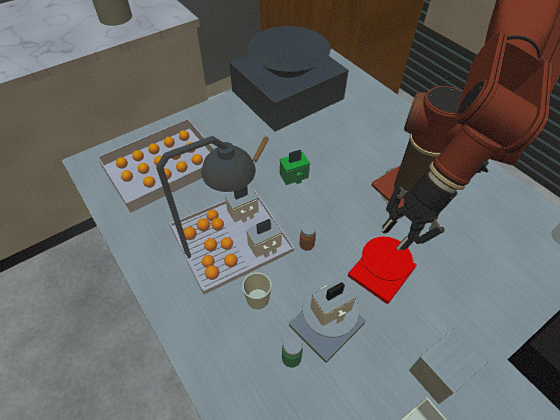

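View pics/top7.png

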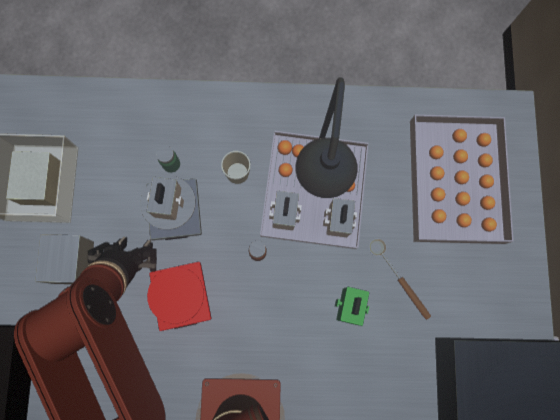

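The tub stands upright on the grey plate at (333,300) in the scene view and (163,197) in the top view, within about 1 mm of centre. The neighbours and everything else are unmoved, and the gripper is clear.

```bash
python3 -c "
from plant import *
hold(.5); print(observe()['ft_force'],observe()['time_s']); print(job_done())"
```

```text
[-0.16189406 -0.30785273 -0.10985023] 27.3
the job is handed in; nothing more can be done
None
```

The middle tub is standing upright on the grey weighing stand. The job was handed in at 27.3 s of the 64 s allowed.

**What I did:** I pinched the fin lightly with the tool leaning 30°, closing in small steps at the lowest grip setting. I drew the tub 62 mm straight up, backed it out from under the lamp, and lowered it slowly onto the plate. I opened the gripper only once the plate bore the whole weight: the tub weighs about 4.2 N (roughly 0.43 kg).

**Last checks:**
- **Centring:** the tub is centred on the plate to about 1 mm in all three cameras. The sprung plate sits at about 102 mm under the tub.
- **Neighbours:** both tubs are where they started, to within 0.5 mm.
- **Other items:** nothing else looks moved, and the gripper is clear with no force on it.

**What disagreed or was not measured:**
- The wrist camera read about 2 mm off the two fixed cameras. I corrected for that using the fingers as seen in its image.
- The lid slope fits were uneven, from -0.03 to +0.05, probably because points from the fin got into the fit. I judged the tub upright from the pictures and the flat plate.
- The force on each finger could not be read. I stopped tightening as soon as the fin held, and the tub did not slip.

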